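# Push the markers home and shut the rack door

### The job

Three markers stick out of the top tray of the marker rack. With your fingertips push each one back along its channel until it stops against the back wall, and then push the tray's open door fully shut. Slide the markers only, do not pick up or pull out anything, and leave the eraser and the other things on the desk where they are.

Things in the scene. Friction and masses are not known exactly. Their poses are not given: they have to be found in the camera images.
- rack: dark grey plastic marker rack fixed on the desk, 182 deep (x), 150 wide (y), 72 high (mm), turned up to 0.3 rad. Origin: on the desk, below the tray; x points from the open front to the closed back, z up. Lower tier: a solid block 36 mm high with dummy cells; on it the open-topped tray, side and back walls up to 72 mm, open at the front where the door hangs
- tray_floor (a point): middle of the front edge of the tray floor: 40 mm above the desk, at rack x = -95, y = 0 mm (the side walls end there too); axes as the rack. Three dividers (4 thick, 16 high, rack x -63 to +75 mm) make four channels 28 mm or more wide, centred at rack y = -48, -16, +16, +48 mm; three hold a marker, any one only the eraser
- tray_stop (a point): middle of the inner face of the tray's back wall, the stop for the markers: rack x = +75, y = 0 mm, 49 mm above the desk; axes as the rack
- door (a joint): angle (rad) of the tray's front door, a grey panel 148 long, 6 thick, 34 high (mm), 38 to 72 mm above the desk. 0 = shut across the front; grows as it opens, clockwise seen from above, free edge swinging towards the robot; 1.57 = straight out. Range 0 to 2.3, starts at 1.7 to 2.1. No latch or spring; slight friction, stays where left, moves with under 1 N
- door_hinge (a point): the door's hinge axis at mid-height, 55 mm above the desk, at rack x = -100, y = +75 mm (the rack's left front corner seen from the robot). It turns with the door: the panel runs 148 mm along this point's -y axis, and its outer face is 3 mm from the axis on the -x side
- door_edge (a point): on the outer face of the door at its free edge, mid-height (55 mm above the desk), 148 mm from the hinge axis; turns with the door
- eraser_center (a point): bystander: a small white eraser with a card sleeve, 45 x 20 x 12 mm, loose, lying deep inside the channel that has no marker. Point: its centre, 6 mm above the tray floor
- pencil_cup: bystander: loose white cup with three pencils, 76 mm across, 95 mm high, pencils up to 170 mm high. Origin: centre of its underside
- tape_roll: bystander: loose paper tape roll lying flat, 84 mm across, 24 mm high. Origin: centre of its underside
- paint_jar: bystander: loose closed glass jar, 64 mm across, 70 mm high. Origin: centre of its underside
- marker1_cap (a point): white marker with a black cap, lying in a tray channel, cap to the front: a bar 150 long, 20 wide, 18 high (mm), 25 g, loose, slides easily; three alike. Point: centre of the cap's end face, 9 mm above the tray floor; x runs along the marker into the rack. Starts 18 to 50 mm short of home. Home: its far end touches the back wall, cap face at rack x = -75 mm, 12 mm before the dividers
- marker2_cap (a point): white marker with a black cap, lying in a tray channel, cap to the front: a bar 150 long, 20 wide, 18 high (mm), 25 g, loose, slides easily; three alike. Point: centre of the cap's end face, 9 mm above the tray floor; x runs along the marker into the rack. Starts 18 to 50 mm short of home. Home: its far end touches the back wall, cap face at rack x = -75 mm, 12 mm before the dividers
- marker3_cap (a point): white marker with a black cap, lying in a tray channel, cap to the front: a bar 150 long, 20 wide, 18 high (mm), 25 g, loose, slides easily; three alike. Point: centre of the cap's end face, 9 mm above the tray floor; x runs along the marker into the rack. Starts 18 to 50 mm short of home. Home: its far end touches the back wall, cap face at rack x = -75 mm, 12 mm before the dividers
There are look-alikes about, which are no part of the job. Leave any turquoise or yellow look-alike of the rack alone.

How it is judged (in metres and radians):
On the way, in this order (a step that is already met when the one before it is completed fails the run):
1. all three markers are pushed home while the door is open (x of each of marker1_cap, marker2_cap, marker3_cap in the frame of rack above -0.082 m and z of each of marker1_cap, marker2_cap, marker3_cap in the frame of rack below 0.06 m and value of joint door above 0.3 rad), for 0.2 s.
2. the door is shut (value of joint door below 0.06 rad), for 0.2 s.
At the end, for the whole second after the job is handed in: each marker lies in its channel with its cap face within 7 mm of the home position, and the door is shut (within 0.06 rad) and at rest (x of marker1_cap in the frame of rack between -0.082 and -0.068 m and x of marker2_cap in the frame of rack between -0.082 and -0.068 m and x of marker3_cap in the frame of rack between -0.082 and -0.068 m and z of each of marker1_cap, marker2_cap, marker3_cap in the frame of rack below 0.06 m and value of joint door below 0.06 rad and velocity of joint door between -0.02 and 0.02 rad/s); the robot touches nothing.
It fails at once if a marker is lifted (more than 20 mm) or pulled farther out (z of any of marker1_cap, marker2_cap, marker3_cap in the frame of rack above 0.069 m or x of any of marker1_cap, marker2_cap, marker3_cap in the frame of rack below -0.145 m).
It fails at once if a bystander is moved by more than 30 mm (distance of any of pencil_cup, tape_roll, paint_jar, eraser_center from where it was at the start of the episode above 0.03 m).
It also fails if it takes over 64 s, if anything falls off the work surface, if the arm or the gripper's body presses on something with over 40 N, if the wrist force passes 120 N, or if a joint passes its speed limit or range.

### The arm

A 6-joint arm with a two-finger parallel gripper is mounted at the origin on the work surface. World frame = base frame: x ahead of the robot, y to its left, z up, the work surface at z = 0. Lengths are in mm, angles in rad, forces in N, time in s.
With the tool pointing down it reaches from about 300 to 950 mm from the base axis. Payload 3.1 kg.
Tool frame: the origin (TCP) lies midway between the tips of the shut fingers; the grasp point (between the pads) lies 19 mm behind it; z points along the fingers, x is the direction in which the jaws open and shut, and the axes are right-handed (so a half turn about z gives the same grasp; the last joint's range is limited). The gripper opens to 85 mm and grips with 20 to 120 N. Pads are 22 mm wide; open, the fingers measure 114 mm over their backs; the gripper's body (76 mm by 85 mm) begins 54 mm behind the grasp point. The pads swing forward as they close: fully open they stand 13 mm farther back than shut.
Start: joints at [1.086, 0.308, 1.634, -0, 1.2, -0.07], TCP at [251.905, 571.993, 231.272] pointing down, gripper open.
Joint ranges: [-3.06, 3.06], [-0.79, 1.96], [0.05, 2.63], [-1.19, 4.34], [0.05, 2.64], [-2.94, 2.94]. Speed limits (rad/s): [2.79, 2.79, 3.14, 3.14, 3.14, 3.14].

### API

Orientations are given as a unit quaternion [w, x, y, z].
In Python, from rig import arm gives the robot as it stands. Calls block until the motion is done:
- arm.reach(position, orientation): joint-space move of the TCP to a pose.
- arm.move_straight(position, velocity=150, frame=None, max_force=None): straight line of the TCP; frame=None keeps the orientation; velocity is the mean speed in mm/s. With max_force (N) it stops when the force on the tool has changed by that much, and returns True; else False.
- arm.movej(angles): joint-space move.
- arm.grip(opening, f_grip=None): opening from 0.0 (shut) to 1.0 (fully open); f_grip is the grip in N (None keeps the last); returns when the fingers have stopped.
- arm.dwell(seconds).
- arm.ik(position, orientation): joint angles nearest the present ones, or None.
- arm.camera(name): name is "side" or "top"; returns a dict with "frame" (480x640x3 uint8, red, green, blue), "fx", "fy", "cx", "cy" (pixels), "T" (4x4, takes a point from camera to world coordinates). Camera axes: x right, y up, looking along -z (the intrinsics and any distortion apply to the point x, -y, -z); pixel columns grow to the right and rows downward; lengths in mm; the calibration is good to about 2 mm. A picture is of the moment at which its call begins. There is no depth.
A pose or a line that the arm cannot do raises arm.MotionError and nothing moves.
- arm.job_done(): hands the job in, once; it reports no verdict.
Readings, each from a call of its own:
- arm.get_t(): time.
- arm.get_qpos(): joint angles.
- arm.get_joint_vel(): joint speeds.
- arm.get_effort(): joint torques, N m.
- arm.get_position(): TCP position.
- arm.get_eef_rot(): TCP orientation.
- arm.get_contact_force(): force on the tool from outside, world axes, zero at the start.
- arm.get_torque(): the same for the moment, N m.
- arm.get_opening(): opening from 0.0 (shut) to 1.0 (fully open).
Only numpy, scipy, OpenCV 4.12 (cv2) and the standard library are available. Lean on these libraries where they do the work, as an engineer would, in place of code of your own. Each camera call takes 0.05 s, during which the arm holds its last target.

## Working session

There is one attempt and no reset: what is moved stays moved. The work goes in short steps, each a Python script; the robot and the scene stay as the last script left them, time stands still between calls to the robot, and variables do not carry over. Pictures are saved under pics/ and viewed, and the job is handed in when it is done.

```bash
ls; mkdir -p pics; python3 - <<'E'
from rig import arm
import cv2,numpy as np
np.set_printoptions(precision=3,suppress=True)
for n in("top","side"):
    c=arm.camera(n); cv2.imwrite(f"pics/{n}0.png",c["frame"][:,:,::-1])
    print(n,[ (k,c[k]) for k in c if k!="frame"])
print(arm.get_t(),arm.get_eef_rot())
E
```

```text
pics
top [('fx', 478.9730925597351), ('fy', 478.9730925597351), ('cx', 319.52036934770945), ('cy', 231.71649360188363), ('T', array([[ -0.   ,   0.997,  -0.078, 505.924],
       [ -0.999,  -0.003,  -0.032, -30.066],
       [ -0.032,   0.078,   0.996, 969.549],
       [  0.   ,   0.   ,   0.   ,   1.   ]]))]
side [('fx', 526.6814942847393), ('fy', 526.6814942847393), ('cx', 328.4120641993683), ('cy', 236.69764448349213), ('T', array([[   0.938,    0.195,   -0.287,  254.385],
       [  -0.347,    0.556,   -0.756, -868.904],
       [   0.012,    0.808,    0.589,  748.85 ],
       [   0.   ,    0.   ,    0.   ,    1.   ]]))]
0.1 [ 0.001  0.838  0.546 -0.001]
```

View pics/top0.png

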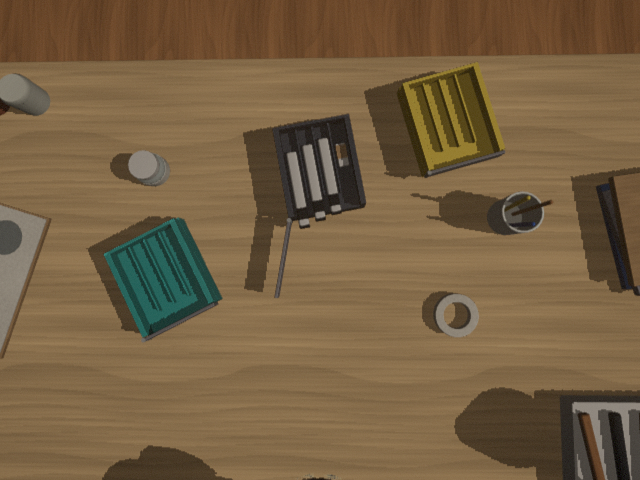

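View pics/side0.png

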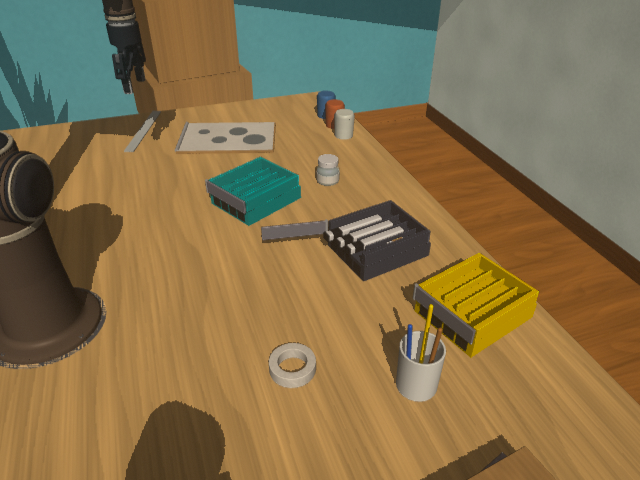

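The real rack is the dark grey one at top (320,168) / side (378,238): it has three white markers, an eraser and an open grey door. The turquoise one at top (163,278) and the yellow one at top (450,120) are look-alikes. I'll confirm on an enlarged crop.

```bash
python3 - <<'E'
import cv2
a=cv2.imread("pics/top0.png")[100:310,240:390]
a=cv2.convertScaleAbs(a,alpha=1.7,beta=15)
cv2.imwrite("pics/top0c.png",cv2.resize(a[:130],None,fx=4.6,fy=4.6,interpolation=cv2.INTER_CUBIC))
b=cv2.imread("pics/side0.png")[190:290,250:440]
b=cv2.convertScaleAbs(b,alpha=1.7,beta=15)
cv2.imwrite("pics/side0c.png",cv2.resize(b,None,fx=4,fy=4,interpolation=cv2.INTER_CUBIC))
E
```

```text
(no output)
```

View pics/top0c.png

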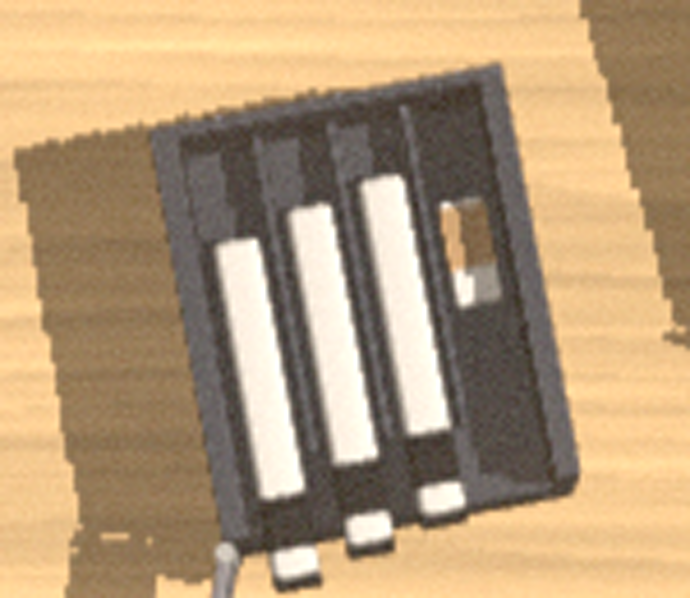

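View pics/side0c.png

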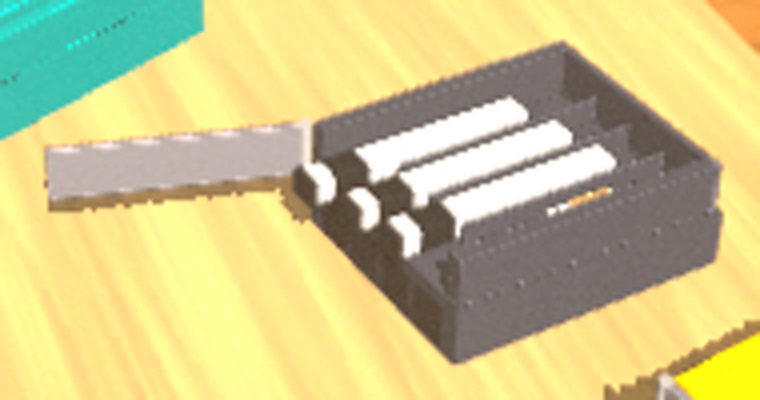

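```bash
cat > h.py <<'E'
import numpy as np,cv2
from scipy.optimize import least_squares
np.set_printoptions(precision=3,suppress=True)
CAM={'top':dict(fx=478.973,cx=319.52,cy=231.716),'side':dict(fx=526.6815,cx=328.412,cy=236.698)}
def proj(c,P):
    P=np.atleast_2d(P); T=c['T']; q=(P-T[:3,3])@T[:3,:3]
    return np.c_[c['cx']+c['fx']*q[:,0]/-q[:,2], c['cy']+c['fy']*(-q[:,1])/-q[:,2]]
def ray(c,uv,z):
    d=c['T'][:3,:3]@np.array([(uv[0]-c['cx'])/c['fx'],-(uv[1]-c['cy'])/c['fy'],-1]); o=c['T'][:3,3]
    return o+d*(z-o[2])/d[2]
def r2w(p,P):
    P=np.atleast_2d(P).astype(float); c,s=np.cos(p[2]),np.sin(p[2])
    return np.c_[p[0]+c*P[:,0]-s*P[:,1],p[1]+s*P[:,0]+c*P[:,1],P[:,2]]
E
python3 - <<'E'
from h import *
from rig import arm
ct=arm.camera('top');cs=arm.camera('side')
t=lambda u,v:(240+u/4.6,100+v/4.6)
s=lambda u,v:(250+u/4,190+v/4)
# rack pts (x,y,z), x None -> back unknown
T=[((None,75,72),t(152,128)),((None,-75,72),t(502,66)),((-100,75,72),t(227,551)),((-95,-75,72),t(578,478))]
S=[((None,75,72),s(562,42)),((None,-75,72),s(719,165)),((-100,75,72),s(307,124)),((None,-75,0),s(718,262))]
def f(p):
    r=[]
    for c,L in((ct,T),(cs,S)):
        for P,uv in L:
            P=[p[3] if P[0] is None else P[0],P[1],P[2]]
            r.append(proj(c,r2w(p,P))[0]-uv)
    return np.ravel(r)
for sub in (1,):
    o=least_squares(f,[650,30,.2,83]); print(o.x); print(o.fun.reshape(-1,2))
p=o.x
inv=lambda W:((W[0]-p[0])*np.cos(p[2])+(W[1]-p[1])*np.sin(p[2]),-(W[0]-p[0])*np.sin(p[2])+(W[1]-p[1])*np.cos(p[2]))
# cap bottom edge at front, z=58 top edge
for n,uv in dict(c48=t(298,585),c16=t(372,548),cm16=t(444,520)).items(): print(n,inv(ray(ct,uv,49)))
for n,uv in dict(c48=t(295,553),c48f=t(298,578),far48=t(238,240),far16=t(310,206),farm16=t(382,177),inback=t(330,118),er=t(470,252)).items(): print(n,inv(ray(ct,uv,72 if n=='inback' else 58 if n!='er' else 52)))
e=ray(ct,(278,296),72);print('edge',e,inv(e))
E
```

```text
[710.629   0.895   0.178  81.556]
[[-0.698 -0.49 ]
 [ 0.166 -1.366]
 [-0.731  0.118]
 [ 0.75  -0.928]
 [ 0.214  0.042]
 [ 0.811  0.697]
 [-0.93   0.478]
 [-2.881  1.922]]
c48 (np.float64(-116.82992762382892), np.float64(48.407791115290706))
c16 (np.float64(-107.07750992141632), np.float64(15.048889001180196))
cm16 (np.float64(-100.91133449867402), np.float64(-16.814399272919548))
c48 (np.float64(-104.31563820795408), np.float64(46.880028528632636))
c48f (np.float64(-114.83280224151923), np.float64(47.47938981714344))
far48 (np.float64(30.567307183618546), np.float64(47.34898994786916))
far16 (np.float64(39.27934454166199), np.float64(14.930251336984863))
farm16 (np.float64(45.88117975829263), np.float64(-17.116932505556367))
inback (np.float64(70.6473182823681), np.float64(0.05634903150674475))
er (np.float64(8.84828215060558), np.float64(-48.0726398440418))
edge [456.266  76.173  72.   ] (np.float64(-237.00235219397985), np.float64(119.1515939336412))
```

```bash
cat >> h.py <<'E'
RP=np.array([710.6,0.9,0.178])
def W(x,y,z): return [float(v) for v in r2w(RP,[x,y,z])[0]]
def inv(w):
    d=np.array(w[:2])-RP[:2]; c,s=np.cos(RP[2]),np.sin(RP[2]); return np.array([c*d[0]+s*d[1],-s*d[0]+c*d[1],w[2]])
Q=[0,float(np.cos(RP[2]/2)),float(np.sin(RP[2]/2)),0]
E
python3 - <<'E'
from h import *
from rig import arm
arm.grip(0.0)
arm.reach(W(-155,48,150),Q); arm.move_straight(W(-155,48,46),velocity=150)
print(arm.get_t(),inv(arm.get_position()),arm.get_contact_force(),arm.get_qpos())
c=arm.camera('side');b=c['frame'][150:300,230:450,::-1];cv2.imwrite('pics/s1.png',cv2.resize(cv2.convertScaleAbs(b,alpha=1.6,beta=10),None,fx=3.6,fy=3.6,interpolation=cv2.INTER_CUBIC))
E
```

```text
4.0667 [-154.115   47.951   46.675] [-0.138  0.04  -0.968] [-0.041  0.416  1.921 -0.     0.803 -0.22 ]
```

View pics/s1.png

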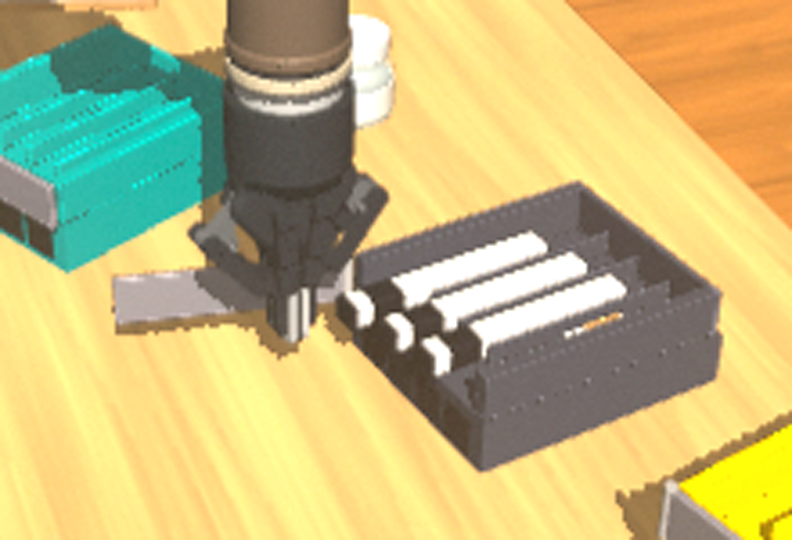

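The side view shows the shut fingers at (292,320) in front of the +48 cap at (358,308), clear of the door. Next I push with a force stop.

```bash
python3 - <<'E'
from h import *
from rig import arm
for y in (48,):
    hit=arm.move_straight(W(-78,y,46),velocity=40,max_force=4)
    print(y,hit,arm.get_t(),inv(arm.get_position()),arm.get_contact_force())
c=arm.camera('side');b=c['frame'][150:300,230:450,::-1];cv2.imwrite('pics/s2.png',cv2.resize(cv2.convertScaleAbs(b,alpha=1.6,beta=10),None,fx=3.6,fy=3.6,interpolation=cv2.INTER_CUBIC))
E
```

```text
48 True 5.6333 [-88.145  48.135  45.163] [ 0.554 -0.306 -0.9  ]
```

View pics/s2.png

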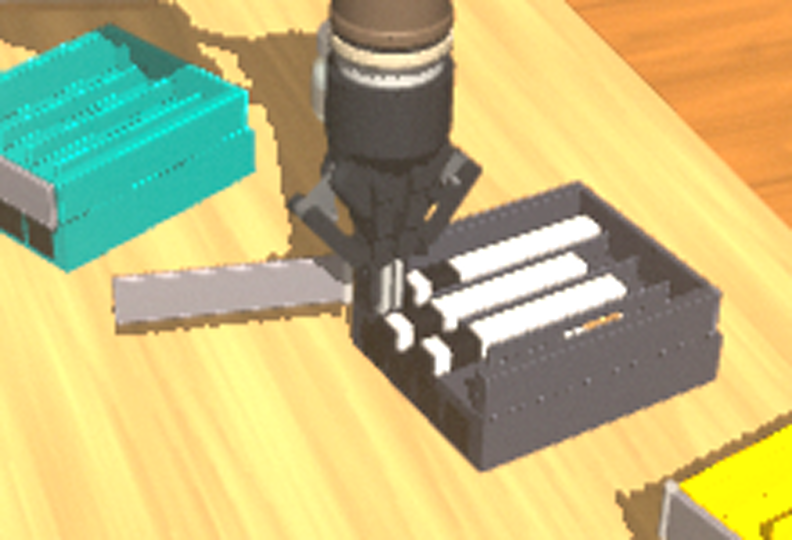

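Marker 1 slid in and its far end at (600,228) is at the back wall. The stop at TCP x -88 fits a 13–14 mm finger half-depth. Now the other two.

```bash
python3 - <<'E'
from h import *
from rig import arm
arm.move_straight(W(-150,48,46),velocity=150)
for y in (16,-16):
    arm.move_straight(W(-150,y,46),velocity=100)
    hit=arm.move_straight(W(-78,y,46),velocity=40,max_force=4)
    print(y,hit,arm.get_t(),inv(arm.get_position()),arm.get_contact_force())
    arm.move_straight(W(-150,y,46),velocity=150)
arm.move_straight(W(-170,-16,150),velocity=200)
arm.reach(W(-200,-16,250),Q)
for n,(r0,r1,c0,c1) in dict(top=(100,310,230,400),side=(150,300,230,450)).items():
    c=arm.camera(n);cv2.imwrite(f'pics/{n}3.png',c['frame'][:,:,::-1]);b=c['frame'][r0:r1,c0:c1,::-1]
    cv2.imwrite(f'pics/{n}3c.png',cv2.resize(cv2.convertScaleAbs(b,alpha=1.6,beta=10),None,fx=2.8 if n=='top' else 3.6,fy=2.8 if n=='top' else 3.6,interpolation=cv2.INTER_CUBIC))
print(arm.get_t())
E
```

```text
16 True 8.1167 [-88.006  16.176  45.2  ] [-0.061 -0.234 -0.05 ]
-16 True 10.5583 [-87.858 -15.819  45.18 ] [-1.161 -0.255  0.021]
12.4
```

View pics/top3c.png

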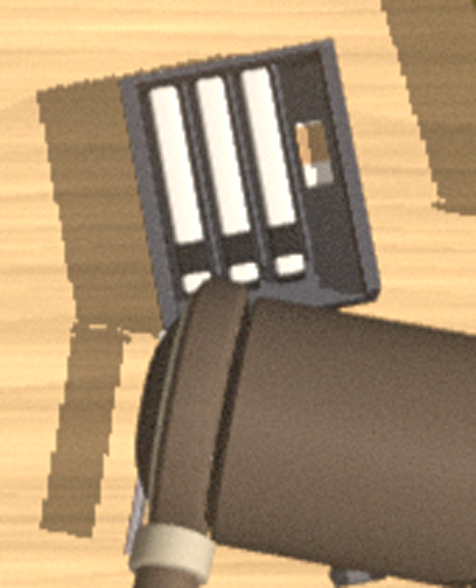

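View pics/side3c.png

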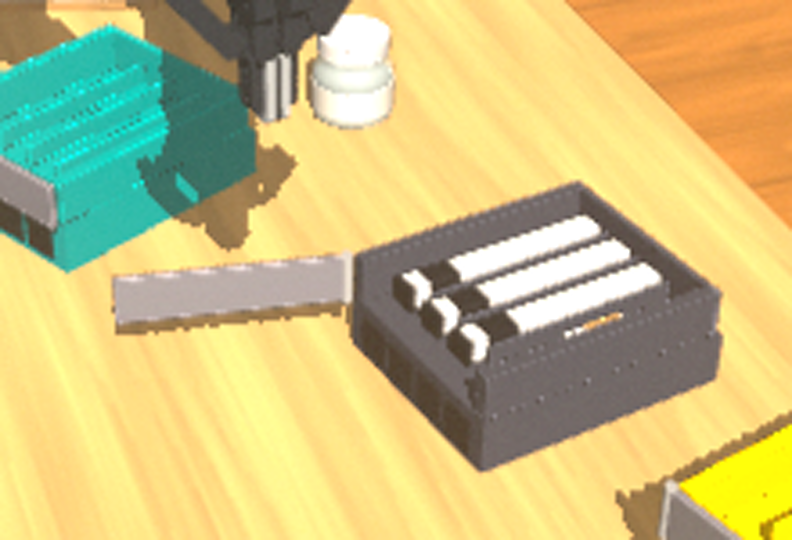

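All three markers lie against the back wall: caps are level at side (408,290), (440,315) and (472,342), with the eraser unmoved at (590,327). The door is still open, with its free edge at (115,300). Next is shutting it along an arc from its outer face.

```bash
python3 - <<'E'
from h import *
from rig import arm
def tcp(th,r=110,gap=0,z=52):
    c,s=np.cos(th),np.sin(th); d=np.array([-s,-c]);n=np.array([-c,s])
    u=np.array([-100,75])+r*d+n*(3+gap+13.5*abs(n[0])+11*abs(n[1])); return W(u[0],u[1],z)
arm.reach(tcp(1.88,gap=25,z=200),Q)
arm.move_straight(tcp(1.88,gap=25),velocity=150)
print(arm.get_t(),inv(arm.get_position()),arm.get_contact_force())
for th in np.arange(1.8,0.1,-0.15):
    h=arm.move_straight(tcp(th),velocity=70,max_force=8)
    if h: print('hit',th,inv(arm.get_position()),arm.get_contact_force()); break
else:
    p=inv(arm.get_position()); print(arm.get_t(),p)
    h=arm.move_straight(W(-108,p[1],52),velocity=25,max_force=4)
    print(h,inv(arm.get_position()),arm.get_contact_force())
print(arm.get_t())
c=arm.camera('side');b=c['frame'][150:300,230:450,::-1];cv2.imwrite('pics/s4.png',cv2.resize(cv2.convertScaleAbs(b,alpha=1.6,beta=10),None,fx=3.6,fy=3.6,interpolation=cv2.INTER_CUBIC))
E
```

```text
14.2583 [-190.751  148.774   52.913] [0.098 1.231 0.522]
19.1667 [-133.917  -31.212   52.029]
True [-115.865  -31.049   51.264] [ 0.353 -0.063 -0.336]
19.9333
```

View pics/s4.png

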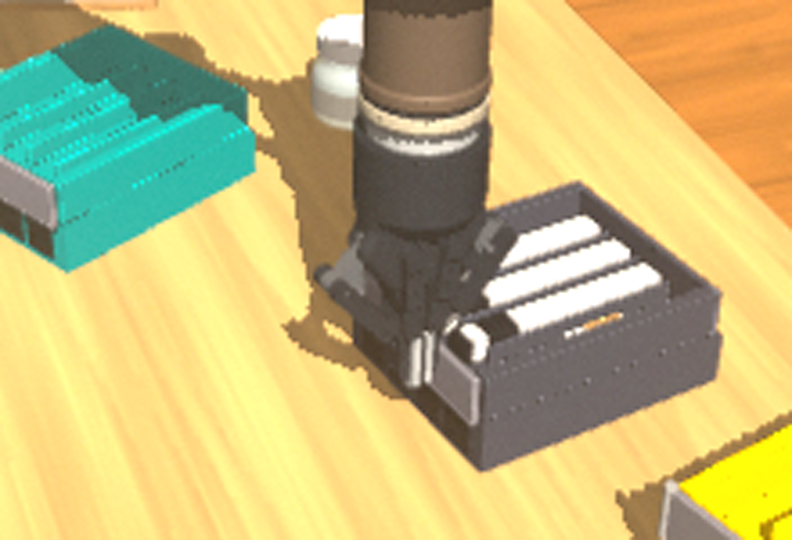

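The door is shut across the front at (460,388), with the finger against it. I'll back off and check.

```bash
python3 - <<'E'
from h import *
from rig import arm
arm.move_straight(W(-190,-31,55),velocity=80)
arm.move_straight(W(-190,-31,200),velocity=200)
arm.reach(W(-280,150,250),Q)
arm.dwell(.3)
from h import proj
c=arm.camera('side');f=c['frame'][:,:,::-1].copy();b=cv2.resize(cv2.convertScaleAbs(f[190:290,300:450],alpha=1.6,beta=10),None,fx=5.2,fy=5.2,interpolation=cv2.INTER_CUBIC);cv2.imwrite('pics/s5.png',b)
t=arm.camera('top');f=t['frame'][:,:,::-1].copy();b=cv2.resize(cv2.convertScaleAbs(f[100:230,260:380],alpha=1.6,beta=10),None,fx=4.6,fy=4.6,interpolation=cv2.INTER_CUBIC);cv2.imwrite('pics/t5.png',b)
cv2.imwrite('pics/t5f.png',f)
# expected free edge top outer corner shut vs 0.06 open
for th in(0,.06,.12):
    s_,c_=np.sin(th),np.cos(th); P=[-100-148*s_-3*c_,75-148*c_+3*s_,72]
    print(th,(proj(c,r2w(RP,P))[0]-[300,190])*5.2,(proj(t,r2w(RP,P))[0]-[260,100])*4.6)
print(arm.get_t(),arm.get_contact_force())
E
```

```text
0 [314.558 348.236] [488.224 493.784]
0.06 [295.302 354.465] [491.168 515.164]
0.12 [275.295 359.975] [492.817 536.709]
23.1667 [-0.497  0.246  0.542]
```

View pics/s5.png

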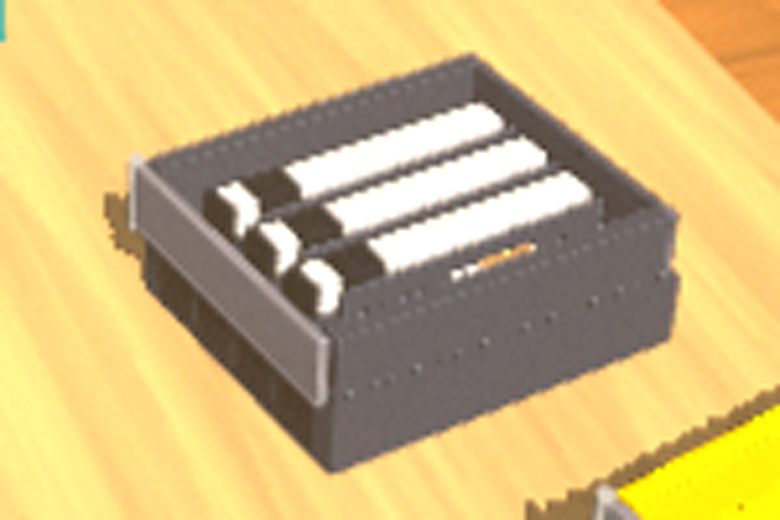

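View pics/t5.png

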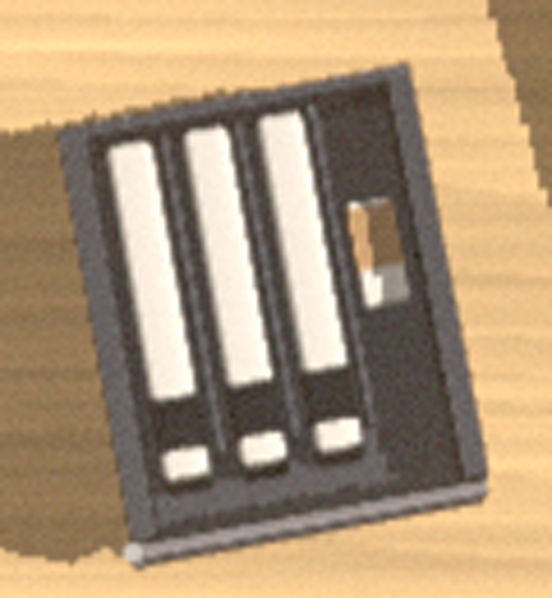

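View pics/t5f.png

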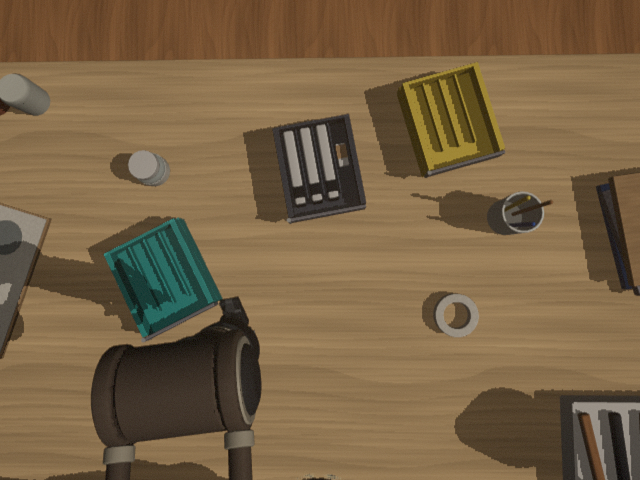

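The door panel is flush. Its free corner at side crop (325,342) and top crop (487,492) matches the shut prediction, and the bystanders are unmoved. One last numeric check of the marker ends, then I hand in.

```bash
python3 - <<'E'
from h import *
from rig import arm
t=arm.camera('top')
for uv in((130,142),(208,127),(281,113)): print(inv(ray(t,(260+uv[0]/4.6,100+uv[1]/4.6),58)))
print(arm.get_contact_force()); arm.job_done()
E
```

```text
[73.352 46.726 58.   ]
[73.555 13.123 58.   ]
[ 73.728 -18.285  58.   ]
[ 0.455 -0.474 -0.679]
the job is handed in; nothing more can be done
```

I pushed all three markers back along their channels to the back wall, then swung the door shut with the fingertips. The job is handed in at about 23 s of the 64 s allowed; no verdict was reported.

- **Markers:** Each push ended on its force stop at nearly the same depth (tool at rack x about -88 mm). In the last picture the far ends measure rack x 73.4, 73.6 and 73.7 mm, against a nominal 75 mm. That difference is within the calibration error.
- **Door:** The push ended on its force stop at the shut position. After I backed off, the free corner matched the prediction for a shut door in both cameras.
- **Other things:** The eraser, cup, tape roll and jar look unmoved, and I left the turquoise and yellow look-alike racks alone. The arm was clear of everything at the end.

No check failed or disagreed.

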